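Stack the test sieves on the shaker and latch the clamp arm

ROBOT

A 6-joint arm with a two-finger parallel gripper is mounted at the origin on a cart in front of the work surface, level with it; the furniture and walls round the work are solid. World frame = base frame: x ahead of the robot, y to its left, z up, the work surface at z = 0. Lengths are in m, angles in rad, forces in N, time in s.
With the tool pointing down it reaches from about 0.4 to 0.925 m from the base axis. Payload 12.5 kg.
Tool frame: the origin (TCP) lies midway between the tips of the shut fingers; the grasp point (between the pads) lies 19 mm behind it; z points along the fingers, y is the line along which they close (so a half turn about z gives the same grasp; the last joint's range is limited). The gripper opens to 95 mm and grips with 3 to 60 N. Pads are 20 mm wide; open, the fingers measure 119 mm over their backs; the gripper's body (75 mm by 180 mm) begins 59 mm behind the grasp point.
Start: joints at [-1.289, 0.491, 1.559, -0, 1.092, -0.106], TCP at [0.236, -0.579, 0.215] pointing down, gripper open.
Joint ranges: [-3.1, 3.1], [-0.84, 2.19], [0.05, 2.79], [-1.13, 4.28], [0.06, 2.93], [-2.69, 2.69]. Speed limits (rad/s): [2.22, 2.22, 2.79, 3.14, 3.14, 3.14].

INTERFACE

Orientations are given as a unit quaternion [w, x, y, z].
In Python, from rig import r gives the robot as it stands.
- The arm moves only by the shell command python3 -m creep 'ROWS' [OPENING]. ROWS is JSON, a list of rows, each a list of 6 numbers: the shift along the tool's x, y, z in units of 25 mm (1.0 is 25 mm), then the turn, a rotation vector about the tool's x, y, z in units of 10 degrees (1.0 is 10 degrees). A call has 1 to 20 rows; each row shifts and turns the commanded pose from where the row before left it, along the tool's axes as they then stand; what a row does not reach is not made up. A row lasts 1/8 s, in which the tool goes at most 62.5 mm and 10.7 degrees, less where a joint would pass 70% of its speed; a pose out of reach is approached as far as the arm can. A call is refused whole if a number of a shift passes 1 or a number of a turn 1, either way. A call with a gripper value outside its range is refused whole. OPENING is the gripper command: -1 is shut, 1 is fully open, values between are in proportion, set as the call begins (- or left out, the last holds). The fingers move at their own pace and stop on an object; the grip force is fixed at half the most. Time passes only in rows, so rows that do not move let the fingers close. It gives the time, the measured TCP pose, the force, the opening and the grip force at its end, in the units of the state.
- r.get_obs(): the state, without advancing time (a new reading comes with each control period).
- r.grab_frame(name): name is "scene" or "top"; returns (picture, depth): 420x560x3 uint8, blue, green, red; 420x560 float32, m along the optical axis (not along the pixel's ray), 0 where there is no reading.
- r.camera_info(name): a dict with "fx", "fy", "cx", "cy" (pixels), "extrinsics" (4x4, takes a point from camera to world coordinates). Camera axes: x right, y up, looking along -z (the intrinsics and any distortion apply to the point x, -y, -z); pixel columns grow to the right and rows downward; lengths in m; the calibration is good to about 2 mm. A picture is of the moment at which its call begins. camera_info takes no time and is no camera call.
- r.hand_in(): hands the job in; it is judged then, once.
Trained networks look in the newest picture that a camera, given by its name, has taken for a name from the list of things; names that differ only in an ending like _2 or _b are one class to them, and where a whole thing is asked for, a point or a joint stands for the part that bears it (a point fixed in the world has none). Each returns a list of dicts, best first, with "p" (0 to 1); they miss things now and then, are a little off and sometimes report something else, mostly with a low value. They report only what shows in the picture. A call takes as long as a camera call. They do not tell look-alikes from the thing itself.
- r.search_frame(camera, label): "at" ([x, y, z] in m, in world coordinates, good to about 4 mm: the middle of the surface that is visible of it).
- r.regions_of(camera, label): "region" (420x560 bool, what is visible of it).
The state is a dict: "time_s": time; "joint_positions": joint angles; "joint_vel": joint speeds; "joint_torque": joint torques, N m; "tcp_pos": TCP position; "eef_rot": TCP orientation; "force": force on the tool from outside, world axes, zero at the start; "wrist_torque": the same for the moment, N m; "width": finger opening in m; "gripper_force": force on a finger pad.
Only numpy, scipy, OpenCV 4.12 (cv2) and the standard library are available. Lean on these libraries where they do the work, as an engineer would, in place of code of your own. Each camera call takes 0.05 s, during which the arm holds its last target. There are 200 camera calls.

TASK

Set up the sieve shaker for a sediment sample: push the brass receiver pan down into the shaker's snug collar, twisting it as needed, until it is fully home, then nest every sieve that is on the bench squarely on it from the finest at the bottom to the coarsest on top (blue, green, yellow, red, leaving out any that are not there) and close the stack with the lid. Finally swing the sprung clamp arm down and press it until its catch holds it on the lid by itself; do not knock over the dropper bottle.

Things in the scene. Friction and masses are not known exactly. Their poses are not given: they have to be found in the camera images.
- shaker: white sieve shaker, 236 x 132 mm, fixed, facing the robot more or less. Origin on the bench under the stack axis; x to its back, z up. Front deck 26 mm high; housing 74 mm high from 61 mm behind the axis, hinge column to 160 mm. Over the collar there is room for fingers closing along its y and a gripper body under 90 mm deep along its x
- seat (a point): centre of the seat floor, 26 mm above the bench, in a dark collar: 60 mm bore, 75 mm outside, top 42 mm above the bench. Three sprung clips in it grip the pan over its last 14 mm: about 15 N to slide it straight down, less while twisting. Pan home: its underside on this floor, its shoulder 4 mm above the collar, its rim 64 mm above the bench
- clamp_hinge (a point): axis of the clamp arm, along the shaker's y, 147 mm above the bench and 95 mm behind the stack axis
- clamp_grip (a point): centre of the black cross bar (18 mm thick, 44 mm long, along the shaker's y) at the end of the clamp arm, 197 mm from the hinge axis; it turns freely on its axle. Pinch it over its two ends, or push it. Its circle runs from high at the back (340 mm above the bench) to the front: 147 mm up, 102 mm in front of the stack axis
- clamp_arm (a joint): clamp arm, rad: 0 open, leaning 10 degrees back past upright; 1.745 level and held by the catch; end stop 1.78. A spring opens it: 2 N at the bar when open, 5 N when level, plus up to 5 N from the arm's sprung rubber foot on the lid (last 0.3 rad) and some N to push the catch aside. Press to 1.77: the catch snaps over the arm
- catch_tab (a point): red tab on top of the catch, a slender sprung steel hook 185 mm high, 70 mm in front of the stack axis, just to the +y side of the arm's path. The coming arm pushes it aside by itself. To undo it, push this tab away from the arm, to the shaker's +y
- receiver_pan: brass receiver pan: closed floor, no coloured band, 38 mm high; origin at the centre of its underside, z up. Lowest 20 mm: body 56 mm across, bevelled foot; then a shoulder and an 18 mm ring, 63 mm across, to grip with the tips above the shoulder. Bore 58 mm, 14 mm deep. 0.12 to 0.19 kg
- sieve_lid: steel lid, closed flat disc 63 mm across, 20 mm high; origin at the centre of its underside. Lowest 8 mm: skirt 56 mm across as on the sieves; then a shoulder and a straight edge 12 mm high to grip. 0.09 kg
- sieve_red: sieve with a red band and rim, coarsest: open brass ring, mesh floor, 26 mm high; origin at the centre of its underside, z up. Lowest 8 mm: skirt 56 mm across, bevelled; then a shoulder and an 18 mm ring 63 mm across: grip this, tips above the shoulder. Bore 58 mm takes the next piece's skirt to its shoulder (8 mm; 1 mm play). Adds 18 mm to the stack. 0.11 kg. Two or three of the four sieves are present
- sieve_yellow: sieve with a yellow band and rim, second coarsest: open brass ring, mesh floor, 26 mm high; origin at the centre of its underside, z up. Lowest 8 mm: skirt 56 mm across, bevelled; then a shoulder and an 18 mm ring 63 mm across: grip this, tips above the shoulder. Bore 58 mm takes the next piece's skirt to its shoulder (8 mm; 1 mm play). Adds 18 mm to the stack. 0.11 kg. Two or three of the four sieves are present
- sieve_green: sieve with a green band and rim, second finest: open brass ring, mesh floor, 26 mm high; origin at the centre of its underside, z up. Lowest 8 mm: skirt 56 mm across, bevelled; then a shoulder and an 18 mm ring 63 mm across: grip this, tips above the shoulder. Bore 58 mm takes the next piece's skirt to its shoulder (8 mm; 1 mm play). Adds 18 mm to the stack. 0.11 kg. Two or three of the four sieves are present
- sieve_blue: sieve with a blue band and rim, finest: open brass ring, mesh floor, 26 mm high; origin at the centre of its underside, z up. Lowest 8 mm: skirt 56 mm across, bevelled; then a shoulder and an 18 mm ring 63 mm across: grip this, tips above the shoulder. Bore 58 mm takes the next piece's skirt to its shoulder (8 mm; 1 mm play). Adds 18 mm to the stack. 0.11 kg. Two or three of the four sieves are present
- mini_centrifuge: small bench centrifuge with a clear dome, fixed, 145 mm along its x, 130 mm along its y, 104 mm high, a bystander; origin at the centre of its underside
- jar_1: clear sample jar with a red lid, fixed, 68 mm across, 67 mm high, a bystander at the left front corner of the steel drawer unit (217 mm high). The unit's top drawer stands a little open, 144 to 210 mm up, its front about level with this jar in x: keep a gripper's body clear of it. Origin at the centre of its underside
- oil_dropper: brown dropper bottle, 33 mm across, 102 mm high, a bystander; origin at the centre of its underside
Not all that is in view belongs to the job. Leave any purple or turquoise look-alike of the sieve_lid alone.

How it is judged:
By the outcome, as a careful person would: the job done as asked, in the order asked, and still so for the second after the job is handed in, with the robot touching nothing.
Of sieve_red, sieve_yellow, sieve_green, sieve_blue only 2 to 3 are there at a start; the rules pass over those that are not, and their reading is None.
At some moment in a run one of sieve_red, sieve_yellow, sieve_green, sieve_blue, sieve_lid may be knocked a few centimetres aside while the robot is not near it.
It also fails if it takes over 200 s, if anything falls off the work surface, if the arm or the gripper's body presses on something with over 40 N, if the wrist force passes 120 N, or if a joint passes its speed limit or range.

## Working session

There is one attempt and no reset: what is moved stays moved. The work goes in short steps, Python scripts to look and compute and a shell command to move; the robot and the scene stay as the last step left them, time stands still between calls to the robot, and variables do not carry over. Pictures are saved under pics/ and viewed, at most 14 in all, crops included, and the job is handed in when it is done.

```bash
ls; mkdir -p pics
cat > h.py <<'E'
import numpy as np, cv2
from rig import r
def cloud(n):
    img,d=r.grab_frame(n); c=r.camera_info(n); v,u=np.indices(d.shape)
    P=np.stack([(u-c['cx'])/c['fx']*d,-(v-c['cy'])/c['fy']*d,-d],-1)
    E=np.array(c['extrinsics']); W=P@E[:3,:3].T+E[:3,3]; W[d==0]=np.nan
    return img,W
def find(n,labels,grab=True):
    for l in labels:
        for k in r.search_frame(n,l)[:3]: print(n,l,np.round(k['at'],3),round(k['p'],2))
E
python3 - <<'E'
from h import *
for n in ['scene','top']:
    img,W=cloud(n); cv2.imwrite(f'pics/{n}0.png',img); np.save(n+'0.npy',W)
    c=r.camera_info(n); print(n,np.round(c['extrinsics'],2).tolist(), {k:v for k,v in c.items() if k!='extrinsics'})
    find(n,['shaker','seat','clamp_grip','catch_tab','receiver_pan','sieve_lid','sieve_red','sieve_yellow','sieve_green','sieve_blue','oil_dropper','mini_centrifuge','jar_1'])
print(r.get_obs())
E
```

```text
pics
scene [[0.97, 0.17, -0.17, 0.32], [-0.24, 0.73, -0.64, -0.77], [0.01, 0.66, 0.75, 1.07], [0.0, 0.0, 0.0, 1.0]] {'fx': 442.00746804422147, 'fy': 442.00746804422147, 'cx': 281.6902632915981, 'cy': 209.91147068162206}
scene shaker [ 0.52  -0.322  0.041] 0.72
scene seat [ 0.523 -0.326  0.042] 0.88
scene seat [0.52  0.162 0.014] 0.22
scene clamp_grip [ 0.582 -0.352  0.256] 0.93
scene clamp_grip [ 0.523 -0.325  0.043] 0.75
scene catch_tab [ 0.443 -0.238  0.124] 0.49
scene receiver_pan [ 0.439 -0.053  0.022] 0.88
scene sieve_lid [ 0.33  -0.119  0.022] 0.89
scene sieve_lid [ 0.273 -0.278  0.016] 0.89
scene sieve_lid [0.401 0.156 0.022] 0.82
scene sieve_red [0.521 0.158 0.013] 0.7
scene sieve_red [ 0.586 -0.353  0.255] 0.33
scene sieve_yellow [0.634 0.196 0.017] 0.67
scene sieve_yellow [ 0.444 -0.239  0.123] 0.48
scene sieve_green [0.721 0.246 0.069] 0.26
scene sieve_blue [0.685 0.031 0.053] 0.42
scene sieve_blue [0.52  0.162 0.015] 0.37
scene oil_dropper [0.687 0.028 0.051] 0.69
scene jar_1 [0.719 0.25  0.072] 0.94
top [[0.02, 0.99, -0.12, 0.35], [-1.0, 0.02, -0.0, -0.06], [0.0, 0.12, 0
[... 630 characters left out ...]
 1.4, 'joint_positions': array([-1.28859155e+00,  4.90882737e-01,  1.55889678e+00, -1.63959763e-05,
        1.09172318e+00, -1.05583697e-01]), 'joint_vel': array([ 0.00054177, -0.00086308, -0.00031103, -0.00063646, -0.00117147,
       -0.0001622 ]), 'joint_torque': array([-2.69967213e-04, -6.12465620e+01, -2.58425617e+01,  6.93222228e-02,
        4.46432212e-02,  2.11009910e-05]), 'tcp_pos': array([ 0.23636892, -0.57859293,  0.21467278]), 'eef_rot': array([ 4.54426876e-05,  9.81260601e-01,  1.92685316e-01, -3.28017775e-06]), 'force': array([0.31610527, 0.14125344, 0.48367701]), 'wrist_torque': array([ 0.00264917,  0.01956008, -0.01422332]), 'gripper_force': 0.0, 'width': 0.09502729603607013}
```

View pics/scene0.png

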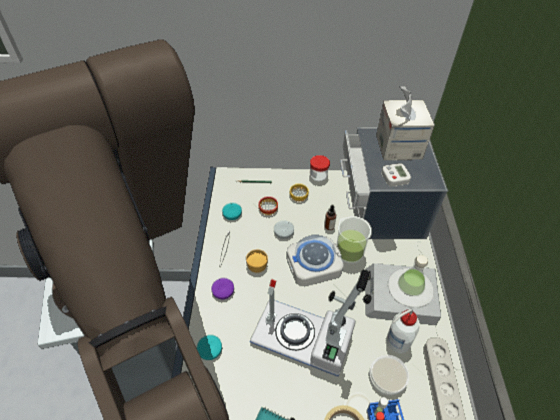

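View pics/top0.png

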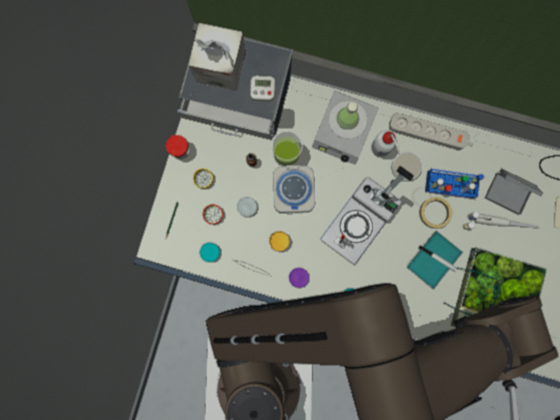

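The scene picture shows the pan at (257,261), the steel lid at (284,230), the red sieve at (268,206), the yellow sieve at (299,192) and the collar at (295,330). The turquoise and purple discs are decoys. I see no blue or green sieve so far.

```bash
cat >> h.py <<'E'
def circ(W,c,zlo,zhi,rad=.045):
    m=(np.hypot(W[...,0]-c[0],W[...,1]-c[1])<rad)&(W[...,2]>zlo)&(W[...,2]<zhi)
    p=W[m][:,:2].astype(np.float32)
    if len(p)<8: return None
    (x,y),R=cv2.minEnclosingCircle(p); return np.round([x,y,R,len(p),np.median(W[m][:,2])],4)
E
python3 - <<'E'
from h import *
O=dict(pan=((.44,-.055),.028,.05),lid=((.549,.046),.013,.03),red=((.52,.158),.017,.034),yel=((.634,.186),.017,.034),collar=((.52,-.322),.037,.05),oil=((.685,.03),.03,.12))
for n in ['scene','top']:
    W=np.load(n+'0.npy')
    for k,(c,a,b) in O.items(): print(n,k,circ(W,c,a,b))
    # shaker: points deck z 0.02-0.03 and housing 0.07-0.08
    for lo,hi,rr in ((.02,.031,.16),(.069,.08,.16)):
        m=(np.hypot(W[...,0]-.55,W[...,1]+.34)<rr)&(W[...,2]>lo)&(W[...,2]<hi)
        m=cv2.morphologyEx(m.astype(np.uint8),cv2.MORPH_OPEN,np.ones((3,3),np.uint8))>0
        nl,L,st,_=cv2.connectedComponentsWithStats(m.astype(np.uint8)); 
        for i in range(1,nl):
            if st[i,4]>60: print(n,lo,np.round(W[L==i][:,:2].mean(0),3),[np.round(q,3).tolist() if not np.isscalar(q) else q for q in cv2.minAreaRect(W[L==i][:,:2].astype(np.float32)*1)],st[i,4])
    m=(np.hypot(W[...,0]-.6,W[...,1]+.36)<.12)&(W[...,2]>.17); p=W[m]
    for lo in np.arange(.17,.36,.02):
        q=p[(p[:,2]>=lo)&(p[:,2]<lo+.02)]; 
        if len(q): print('clamp',round(lo,2),np.round(q.mean(0),3),len(q))
E
```

```text
scene pan [ 4.407e-01 -5.280e-02  3.240e-02  1.140e+02  3.470e-02]
scene lid [5.444e-01 4.880e-02 3.290e-02 2.650e+02 1.850e-02]
scene red [5.213e-01 1.533e-01 3.330e-02 1.010e+02 2.290e-02]
scene yel [6.314e-01 1.871e-01 3.320e-02 9.500e+01 2.310e-02]
scene collar [ 5.010e-01 -2.985e-01  3.300e-02  1.020e+02  4.090e-02]
scene oil [6.894e-01 3.560e-02 1.710e-02 1.620e+02 6.010e-02]
scene 0.02 [ 0.494 -0.283] [[0.493, -0.284], [0.054, 0.055], 38.62468338012695] 352
scene 0.02 [ 0.488 -0.307] [[0.488, -0.295], [0.094, 0.118], 59.224605560302734] 508
scene 0.02 [ 0.66  -0.432] [[0.661, -0.429], [0.074, 0.033], 50.225730895996094] 267
scene 0.02 [ 0.542 -0.494] [[0.541, -0.493], [0.012, 0.045], 86.75778198242188] 88
scene 0.069 [ 0.566 -0.358] [[0.571, -0.346], [0.129, 0.074], 54.00241470336914] 1030
clamp 0.17 [ 0.644 -0.368  0.18 ] 75
clamp 0.19 [ 0.572 -0.352  0.2  ] 34
clamp 0.21 [ 0.575 -0.355  0.22 ] 32
clamp 0.23 [ 0.574 -0.351  0.243] 126
clamp 0.25 [ 0.566 -0.346  0.257] 84
clamp 0.27 [ 0.584 -0.361  0.28 ] 43
clamp 0.29 [ 0.587 -0.363  0.3  ] 46
clamp 0.31 [ 0.586 -0.361  0.314
[... 367 characters left out ...]
2  8.700e+01  4.210e-02]
top oil [6.896e-01 3.900e-02 1.730e-02 1.140e+02 6.290e-02]
top 0.02 [ 0.488 -0.293] [[0.488, -0.292], [0.048, 0.055], 42.01219177246094] 170
top 0.069 [ 0.568 -0.31 ] [[0.568, -0.315], [0.078, 0.034], 59.0537223815918] 188
top 0.069 [ 0.545 -0.38 ] [[0.546, -0.381], [0.039, 0.072], 52.76607131958008] 208
clamp 0.17 [ 0.689 -0.375  0.181] 29
clamp 0.19 [ 0.575 -0.341  0.201] 8
clamp 0.21 [ 0.579 -0.343  0.22 ] 6
clamp 0.23 [ 0.572 -0.343  0.245] 52
clamp 0.25 [ 0.563 -0.337  0.257] 53
clamp 0.27 [ 0.583 -0.352  0.28 ] 22
clamp 0.29 [ 0.588 -0.354  0.3  ] 24
clamp 0.31 [ 0.588 -0.356  0.32 ] 23
clamp 0.33 [ 0.595 -0.361  0.345] 108
clamp 0.35 [ 0.596 -0.361  0.352] 29
```

```bash
cat >> h.py <<'E'
from scipy.spatial.transform import Rotation as Ro
def go(x,y,z,yaw,n=None):
    """turn about tool z (10deg units), then per-row shift in tool axes at that yaw"""
    o=r.get_obs(); q=o['eef_rot']; R=Ro.from_quat([q[1],q[2],q[3],q[0]]).as_matrix()
    cy=np.degrees(np.arctan2(R[1,0],R[0,0])); t=(cy-yaw+180)%360-180
    a=np.radians(yaw); X=np.array([np.cos(a),np.sin(a),0]); Y=np.array([np.sin(a),-np.cos(a),0]); Z=np.array([0,0,-1.])
    d=np.array([x,y,z])-o['tcp_pos']; s=np.array([d@X,d@Y,d@Z])/.025
    n=n or max(1,int(np.ceil(abs(s).max()))); 
    print('t',round(o['time_s'],2),'tcp',np.round(o['tcp_pos'],4),'yaw',round(cy,1),'turn',round(t/10,2),'total',np.round(s,2),'n',n,'row',np.round(s/n,3),'tilt',np.round(R[:,2],3),'j6',round(o['joint_positions'][5],2))
E
python3 - <<'E'
from h import *
for n in ['scene','top']:
    W=np.load(n+'0.npy')
    c=np.array([.495,-.288])
    for _ in range(3):
        d=np.hypot(W[...,0]-c[0],W[...,1]-c[1]); m=(d<.042)&(W[...,2]>.036)&(W[...,2]<.046); p=W[m][:,:2].astype(np.float32)
        (x,y),R=cv2.minEnclosingCircle(p); c=np.array([x,y])
    print(n,np.round(c,4),R,len(p),np.histogram(d[m],6))
    m=(d<.033)&(W[...,2]>.02)&(W[...,2]<.031);q=W[m]; print('floor',cv2.minEnclosingCircle(q[:,:2].astype(np.float32)),len(q))
    m=(d<.16)&(d>.05)&(W[...,2]>.02)&(W[...,2]<.031)&(W[...,0]<.56); 
    find(n,['mini_centrifuge'])
    m=(np.hypot(W[...,0]-.62,W[...,1]+.08)<.1)&(W[...,2]>.03)&(W[...,2]<.11); print('centr',np.round(np.percentile(W[m],[2,50,98],axis=0),3))
    m=(W[...,2]>.14)&(W[...,2]<.215)&(W[...,1]>.0)&(W[...,1]<.3)&(W[...,0]>.6); print('drawer',np.round(np.percentile(W[m],[0,2,50],axis=0),3))
go(.4408,-.0525,.15,52.3)
E
```

```text
scene [ 0.4908 -0.2885] 0.03929021582007408 285 (array([ 7, 24, 73, 71, 73, 37]), array([0.02628053, 0.02843214, 0.03058376, 0.03273538, 0.03488699,
       0.03703861, 0.03919022]))
floor ((0.4924044907093048, -0.28332608938217163), 0.02974959835410118) 359
centr [[ 0.53  -0.158  0.035]
 [ 0.604 -0.111  0.077]
 [ 0.709 -0.034  0.106]]
drawer [[0.719 0.    0.14 ]
 [0.734 0.007 0.143]
 [0.811 0.141 0.189]]
top [ 0.4912 -0.2867] 0.03787209466099739 164 (array([ 4,  6, 35, 38, 36, 45]), array([0.0258734 , 0.02786925, 0.02986509, 0.03186093, 0.03385678,
       0.03585262, 0.03784847]))
floor ((0.49200567603111267, -0.2882194221019745), 0.02989738993346691) 253
centr [[ 0.53  -0.152  0.041]
 [ 0.603 -0.087  0.08 ]
 [ 0.712 -0.034  0.108]]
drawer [[0.729 0.    0.14 ]
 [0.735 0.005 0.142]
 [0.818 0.144 0.183]]
t 1.5 tcp [ 0.2364 -0.5786  0.2147] yaw 22.2 turn -3.01 total [21.65 -6.4   2.59] n 22 row [ 0.984 -0.291  0.118] tilt [ 0. -0. -1.] j6 -0.11
```

```bash
python3 -m creep '[[0,0,0,0,0,-1],[0,0,0,0,0,-1],[0,0,0,0,0,-1]]' 1; python3 -c "
from h import *
go(.4408,-.0525,.15,52.3)"
```

```text
time_s: 1.88
tcp_pos: [0.2364, -0.5786, 0.2146]
eef_rot: [0.0, 0.897, 0.443, -0.0]
force: [0.9, 0.7, -0.3]
width: 0.0948
gripper_force: 0.0
t 1.88 tcp [ 0.2364 -0.5786  0.2146] yaw 52.5 turn 0.02 total [21.65 -6.4   2.59] n 22 row [ 0.984 -0.291  0.118] tilt [ 0. -0. -1.] j6 -0.63
```

```bash
python3 -m creep '[[1,-0.3,-0.5,0,0,0],[1,-0.3,-0.5,0,0,0],[1,-0.3,0,0,0,0],[1,-0.3,0,0,0,0],[1,-0.3,0,0,0,0],[1,-0.3,0,0,0,0],[1,-0.3,0,0,0,0],[1,-0.3,0,0,0,0],[1,-0.3,0,0,0,0],[1,-0.3,0,0,0,0],[1,-0.3,0,0,0,0],[1,-0.3,0,0,0,0],[1,-0.3,0,0,0,0],[1,-0.3,0,0,0,0],[1,-0.3,0,0,0,0],[1,-0.3,0,0,0,0],[1,-0.3,0,0,0,0],[1,-0.3,0,0,0,0],[1,-0.3,0.5,0,0,0],[1,-0.3,0.5,0,0,0]]'; python3 -c "
from h import *
go(.4408,-.0525,.024,52.5)
for n in ['scene','top']:
    img,W=cloud(n); cv2.imwrite(f'pics/{n}1.png',img)
    print(circ(W,(.4408,-.0525),.028,.05))
    for k in (0,1): find(n,['sieve_green','sieve_blue'])
"
```

```text
time_s: 4.38
tcp_pos: [0.4243, -0.0904, 0.2145]
eef_rot: [0.0, 0.898, 0.44, 0.0]
force: [0.7, -0.4, -0.3]
width: 0.0948
gripper_force: 0.0
t 4.38 tcp [ 0.4243 -0.0904  0.2145] yaw 52.2 turn -0.03 total [ 1.6  -0.4   7.62] n 8 row [ 0.2   -0.05   0.952] tilt [ 0.001 -0.    -1.   ] j6 0.3
[ 4.399e-01 -5.270e-02  3.380e-02  1.120e+02  3.450e-02]
None
```

View pics/scene1.png

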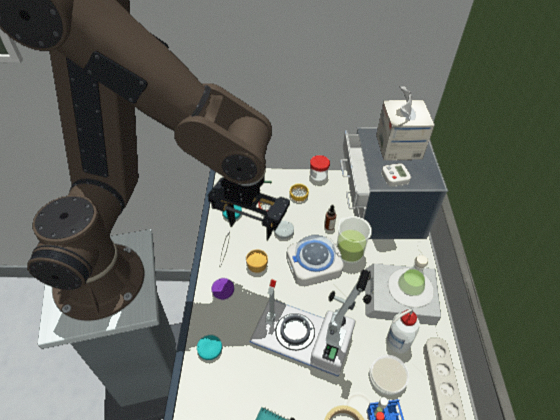

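The bench the arm had hidden holds only a turquoise lid at (210,348), so red and yellow are the only sieves. I'll centre the pan by gripping it at two angles.

```bash
python3 -m creep '[[0.8,-0.2,0,0,0,0],[0.8,-0.2,0,0,0,0],[0,0,0.95,0,0,0],[0,0,0.95,0,0,0],[0,0,0.95,0,0,0],[0,0,0.95,0,0,0],[0,0,0.95,0,0,0],[0,0,0.95,0,0,0],[0,0,0.95,0,0,0],[0,0,0.95,0,0,0],[0,0,0,0,0,0],[0,0,0,0,0,0]]' 1 
python3 -m creep '[[0,0,0,0,0,0],[0,0,0,0,0,0],[0,0,0,0,0,0],[0,0,0,0,0,0],[0,0,0,0,0,0],[0,0,0,0,0,0],[0,0,0,0,0,0]]' -1
python3 -m creep '[[0,0,0,0,0,0],[0,0,0,0,0,0],[0,0,0,0,0,0],[0,0,-0.5,0,0,0],[0,0,-0.7,0,0,0],[0,0,0,0,0,-1],[0,0,0,0,0,-1],[0,0,0,0,0,-1],[0,0,0,0,0,-1],[0,0,0,0,0,-1],[0,0,0,0,0,-1],[0,0,0,0,0,-1],[0,0,0,0,0,-1],[0,0,0,0,0,-1],[0,0,0,0,0,0]]' 1
python3 -c "
from h import *
go(.4408,-.0525,.024,142.3)"
```

```text
time_s: 6.38
tcp_pos: [0.441, -0.0541, 0.0252]
eef_rot: [0.0, 0.898, 0.44, 0.0]
force: [-0.3, -0.5, 0.7]
width: 0.0951
gripper_force: 0.0
time_s: 7.25
tcp_pos: [0.4408, -0.0538, 0.0248]
eef_rot: [0.0, 0.898, 0.44, 0.0]
force: [0.3, 0.4, 5.1]
width: 0.0631
gripper_force: 30.0
time_s: 9.12
tcp_pos: [0.4409, -0.0538, 0.0553]
eef_rot: [0.0, 0.324, 0.946, -0.0]
force: [0.3, 0.2, 0.5]
width: 0.0952
gripper_force: 0.0
t 9.12 tcp [ 0.4409 -0.0538  0.0553] yaw 142.2 turn -0.01 total [0.03 0.04 1.25] n 2 row [0.017 0.02  0.625] tilt [ 0.001 -0.    -1.   ] j6 -1.18
```

```bash
python3 -m creep '[[0,0,0.6,0,0,0],[0,0,0.6,0,0,0],[0,0,0,0,0,0]]' 1 
python3 -m creep '[[0,0,0,0,0,0],[0,0,0,0,0,0],[0,0,0,0,0,0],[0,0,0,0,0,0],[0,0,0,0,0,0],[0,0,0,0,0,0]]' -1
python3 -m creep '[[0,0,-1,0,0,0],[0,0,-1,0,0,0],[0,0,-1,0,0,-0.1],[0,0,-1,0,0,0],[0,0,-1,0,0,0],[0,0,-1,0,0,0],[0,0,-1,0,0,0],[0,0,-1,0,0,0]]'
python3 -c "
from h import *
go(.4915,-.287,.225,143.2)"
```

```text
time_s: 9.5
tcp_pos: [0.4404, -0.0537, 0.0243]
eef_rot: [-0.001, 0.325, 0.946, -0.0]
force: [-0.1, 0.2, -0.3]
width: 0.095
gripper_force: 0.0
time_s: 10.25
tcp_pos: [0.441, -0.0538, 0.0249]
eef_rot: [0.0, 0.324, 0.946, 0.0]
force: [1.1, 1.4, 5.9]
width: 0.0628
gripper_force: 30.0
time_s: 11.25
tcp_pos: [0.4403, -0.0537, 0.2253]
eef_rot: [-0.0, 0.316, 0.949, -0.0]
force: [-0.5, -0.1, -1.3]
width: 0.0634
gripper_force: 30.0
t 11.25 tcp [ 0.4403 -0.0537  0.2253] yaw 143.2 turn 0.0 total [-7.23 -6.25  0.01] n 8 row [-0.904 -0.781  0.001] tilt [-0.001  0.    -1.   ] j6 -1.2
```

```bash
python3 -m creep '[[-0.9,-0.78,0,0,0,0],[-0.9,-0.78,0,0,0,0],[-0.9,-0.78,0,0,0,0],[-0.9,-0.78,0,0,0,0],[-0.9,-0.78,0,0,0,0],[-0.9,-0.78,0,0,0,0],[-0.9,-0.78,0,0,0,0],[-0.9,-0.78,0,0,0,0],[0,0,1,0,0,0],[0,0,1,0,0,0],[0,0,1,0,0,0],[0,0,1,0,0,0],[0,0,1,0,0,0],[0,0,0,0,0,0]]'
python3 -c "
from h import *
go(.4915,-.287,.072,143.2)
for n in ['scene','top']:
    img,W=cloud(n); cv2.imwrite(f'pics/{n}2.png',cv2.resize(img[230:400,180:420] if n=='scene' else img[130:300,250:460],None,fx=3,fy=3)); 
    for k in ((.4915,-.287),): print(circ(W,k,.036,.046,.04), circ(W,k,.079,.1,.04))
"
```

```text
time_s: 13.0
tcp_pos: [0.4906, -0.2859, 0.0981]
eef_rot: [-0.002, 0.316, 0.949, 0.001]
force: [-0.2, -0.2, -1.6]
width: 0.0626
gripper_force: 30.0
t 13.0 tcp [ 0.4906 -0.2859  0.0981] yaw 143.2 turn 0.0 total [-0.05 -0.01  1.04] n 2 row [-0.027 -0.007  0.521] tilt [-0.003  0.002 -1.   ] j6 -1.57
[ 4.917e-01 -2.909e-01  3.750e-02  1.500e+02  4.100e-02] [ 5.043e-01 -2.988e-01  2.360e-02  2.500e+01  9.610e-02]
None None
```

View pics/scene2.png

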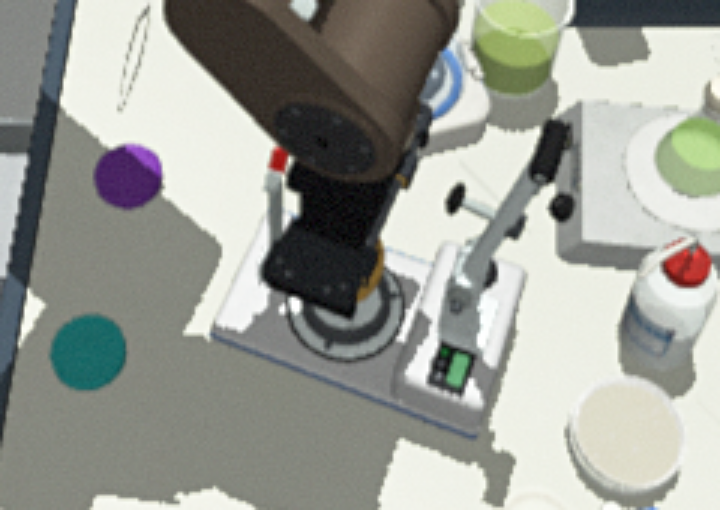

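The pan hangs over the collar at crop (340,310) and looks aligned. Lowering carefully.

```bash
python3 -m creep '[[-0.05,0,0.5,0,0,0],[0,0,0.5,0,0,0],[0,0,0.2,0,0,0],[0,0,0.1,0,0,0],[0,0,0.1,0,0,0]]'
python3 -m creep '[[0,0,0.1,0,0,0],[0,0,0.1,0,0,0],[0,0,0,0,0,0]]'
```

```text
time_s: 13.72
tcp_pos: [0.4926, -0.2874, 0.0647]
eef_rot: [0.0, 0.315, 0.949, -0.0]
force: [-0.9, -0.3, 1.3]
width: 0.0629
gripper_force: 30.0
time_s: 14.1
tcp_pos: [0.4931, -0.2875, 0.0602]
eef_rot: [0.001, 0.315, 0.949, -0.0]
force: [3.4, -0.9, -1.1]
width: 0.063
gripper_force: 30.0
```

```bash
python3 -m creep '[[0,0,0.05,0,0,0.7],[0,0,0.08,0,0,0.7],[0,0,0.08,0,0,-0.7],[0,0,0.08,0,0,-0.7],[0,0,0,0,0,0]]'
python3 -m creep '[[0,0,0.08,0,0,0.7],[0,0,0.08,0,0,0.7],[0,0,0.08,0,0,-0.7],[0,0,0.08,0,0,-0.7],[0,0,0,0,0,0]]'
```

```text
time_s: 14.72
tcp_pos: [0.4929, -0.2876, 0.0529]
eef_rot: [0.001, 0.314, 0.949, -0.0]
force: [0.1, -0.9, 3.5]
width: 0.063
gripper_force: 30.0
time_s: 15.35
tcp_pos: [0.4942, -0.2886, 0.0477]
eef_rot: [0.003, 0.315, 0.949, -0.001]
force: [-2.7, 2.9, 34.8]
width: 0.0631
gripper_force: 30.0
```

```bash
python3 -m creep '[[0,0,0,0,0,0],[0,0,0,0,0,0],[0,0,0,0,0,0],[0,0,0,0,0,0],[0,0,0,0,0,0]]' 1
python3 -m creep '[[0,0,-1,0,0,0],[0,0,-1,0,0,0],[0,0,-1,0,0,0],[0,0,-1,0,0,0],[0,0,-1,0,0,0],[0,0,-1,0,0,0],[0,0,-1,0,0,0],[1,1,0,0,0,0],[1,1,0,0,0,0],[1,1,0,0,0,0],[1,1,0,0,0,0],[1,1,0,0,0,0],[1,1,0,0,0,0],[1,1,0,0,0,0],[0,1,0,0,0,0]]'
python3 -c "
from h import *
for n in ['scene','top']:
    img,W=cloud(n); 
    for k in ((.493,-.2875),): print('pan',circ(W,k,.055,.072,.04)); m=(np.hypot(W[...,0]-.493,W[...,1]+.2875)<.036)&(W[...,2]>.056)&(W[...,2]<.08); print(np.percentile(W[m][:,2],[10,50,75,90,98]),m.sum())
    print('red',circ(W,(.521,.154),.017,.034),'yel',circ(W,(.6315,.1875),.017,.034),'lid',circ(W,(.545,.0495),.013,.03))
go(.521,.1545,.15,142.3)
"
```

```text
time_s: 15.98
tcp_pos: [0.4925, -0.2872, 0.0442]
eef_rot: [-0.0, 0.316, 0.949, 0.0]
force: [-0.4, -0.2, -0.3]
width: 0.0948
gripper_force: 0.0
time_s: 17.85
tcp_pos: [0.4713, -0.0208, 0.2196]
eef_rot: [-0.0, 0.315, 0.949, -0.0]
force: [-0.1, -0.7, 0.2]
width: 0.0947
gripper_force: 0.0
pan [ 4.930e-01 -2.878e-01  3.300e-02  1.370e+02  6.110e-02]
[0.05690489 0.06148108 0.0635064  0.06482046 0.06569008] 126
red [5.209e-01 1.553e-01 3.360e-02 6.600e+01 2.240e-02] yel [6.319e-01 1.873e-01 3.450e-02 9.700e+01 2.260e-02] lid [5.459e-01 4.940e-02 3.290e-02 2.730e+02 1.840e-02]
pan [ 4.922e-01 -2.870e-01  3.200e-02  8.400e+01  6.140e-02]
[0.05708261 0.06275011 0.06551809 0.0679523  0.07008566] 72
red [5.199e-01 1.548e-01 3.190e-02 7.200e+01 2.440e-02] yel [6.313e-01 1.885e-01 3.200e-02 7.300e+01 2.460e-02] lid None
t 17.95 tcp [ 0.4727 -0.0209  0.2195] yaw 143.3 turn 0.1 total [2.76 6.73 2.78] n 7 row [0.395 0.962 0.397] tilt [ 0.001 -0.    -1.   ] j6 -1.11
```

```bash
python3 -m creep '[[0,0,0,0,0,-1],[0,0,0,0,0,-1],[0,0,0,0,0,-1],[0,0,0,0,0,-0.7],[0,0,0,0,0,0]]' 1; python3 -c "
from h import *
go(.6317,.188,.1,180)"
```

```text
time_s: 18.58
tcp_pos: [0.4718, -0.0228, 0.2193]
eef_rot: [-0.0, -0.001, 1.0, -0.0]
force: [0.3, -0.0, -0.4]
width: 0.0952
gripper_force: 0.0
t 18.57 tcp [ 0.4718 -0.0228  0.2193] yaw -179.9 turn 0.01 total [-6.4   8.43  4.77] n 9 row [-0.711  0.937  0.53 ] tilt [-0. -0. -1.] j6 -1.76
```

```bash
python3 -m creep '[[-0.8,0.94,0,0,0,0],[-0.8,0.94,0,0,0,0],[-0.8,0.94,0,0,0,0],[-0.8,0.94,0,0,0,0],[-0.8,0.94,0,0,0,0],[-0.8,0.94,0,0,0,0],[-0.8,0.94,0,0,0,0],[-0.8,0.94,0,0,0,0],[0,0.94,0.6,0,0,0],[0,0,1,0,0,0],[0,0,1,0,0,0],[0,0,1,0,0,0],[0,0,1,0,0,0],[0,0,0,0,0,0]]'; python3 -c "
from h import *
go(.6317,.188,.0125,180)"
```

```text
time_s: 20.32
tcp_pos: [0.6294, 0.1896, 0.102]
eef_rot: [-0.002, -0.001, 1.0, -0.0]
force: [-0.3, -0.3, -0.3]
width: 0.0955
gripper_force: 0.0
t 20.32 tcp [0.6294 0.1896 0.102 ] yaw -179.9 turn 0.01 total [-0.09 -0.06  3.58] n 4 row [-0.023 -0.016  0.895] tilt [-0.005 -0.001 -1.   ] j6 -1.38
```

```bash
python3 -m creep '[[-0.05,-0.06,0.9,0,0,0],[0,0,0.9,0,0,0],[0,0,0.9,0,0,0],[0,0,0.85,0,0,0],[0,0,0,0,0,0]]'
python3 -m creep '[[0,0,0,0,0,0],[0,0,0,0,0,0],[0,0,0,0,0,0],[0,0,0,0,0,0],[0,0,0,0,0,0],[0,0,0,0,0,0]]' -1
python3 -m creep '[[0,0,-1,0,0,0],[0,0,-1,0,0,0],[0,0,-1,0,0,0],[0,0,-1,0,0,0],[0,0,-1,0,0,0],[0,0,-1,0,0,0],[0,0,-0.7,0,0,0],[0,0,0,0,0,0]]'
python3 -c "
from h import *
go(.44,-.054,.014,180)"
```

```text
time_s: 20.95
tcp_pos: [0.6318, 0.1882, 0.0151]
eef_rot: [-0.001, -0.002, 1.0, -0.0]
force: [1.0, -1.1, 0.3]
width: 0.095
gripper_force: 0.0
time_s: 21.7
tcp_pos: [0.6327, 0.1884, 0.0161]
eef_rot: [0.0, -0.002, 1.0, 0.0]
force: [-1.6, 0.3, 5.6]
width: 0.063
gripper_force: 30.0
time_s: 22.7
tcp_pos: [0.6328, 0.1884, 0.1839]
eef_rot: [0.001, -0.002, 1.0, 0.0]
force: [0.5, -0.1, -1.5]
width: 0.0629
gripper_force: 30.0
t 22.7 tcp [0.6328 0.1884 0.1839] yaw -179.8 turn 0.02 total [ 7.71 -9.7   6.8 ] n 10 row [ 0.771 -0.97   0.68 ] tilt [ 0.002  0.    -1.   ] j6 -1.39
```

```bash
python3 -m creep '[[0.77,-0.97,0,0,0,0],[0.77,-0.97,0,0,0,0],[0.77,-0.97,0,0,0,0],[0.77,-0.97,0,0,0,0],[0.77,-0.97,0,0,0,0],[0.77,-0.97,0,0,0,0],[0.77,-0.97,0,0,0,0],[0.77,-0.97,0,0,0,0],[0.77,-0.97,0,0,0,0],[0.77,-0.97,0,0,0,0],[0,0,1,0,0,0],[0,0,1,0,0,0],[0,0,1,0,0,0],[0,0,1,0,0,0],[0,0,1,0,0,0],[0,0,1,0,0,0],[0,0,0.3,0,0,0],[0,0,0.25,0,0,0],[0,0,0.1,0,0,0],[0,0,0,0,0,0]]'
python3 -m creep '[[0,0,0,0,0,0],[0,0,0,0,0,0],[0,0,0,0,0,0],[0,0,0,0,0,0],[0,0,-0.8,0,0,0],[0,0,-0.8,0,0,0],[0,0,0,0,0,1],[0,0,0,0,0,1],[0,0,0,0,0,1],[0,0,0,0,0,1],[0,0,0,0,0,1],[0,0,0,0,0,1],[0,0,0,0,0,1],[0,0,0,0,0,1],[0,0,0,0,0,1],[0,0,0,0,0,1],[0,0,0,0,0,1],[0,0,0,0,0,1],[0,0,0,0,0,0.75],[0,0,0,0,0,0]]' 1
python3 -m creep '[[0,0,0.8,0,0,0],[0,0,0.8,0,0,0],[0,0,0,0,0,0]]'
python3 -m creep '[[0,0,0,0,0,0],[0,0,0,0,0,0],[0,0,0,0,0,0],[0,0,0,0,0,0],[0,0,0,0,0,0],[0,0,0,0,0,0]]' -1
python3 -c "
from h import *
go(.44,-.054,.014,142.3)"
```

```text
time_s: 25.2
tcp_pos: [0.4411, -0.055, 0.0172]
eef_rot: [0.0, -0.002, 1.0, -0.0]
force: [0.3, -0.1, -1.3]
width: 0.0634
gripper_force: 30.0
time_s: 27.7
tcp_pos: [0.4409, -0.0549, 0.0569]
eef_rot: [0.0, 0.896, 0.444, -0.0]
force: [1.0, 0.1, -0.4]
width: 0.0954
gripper_force: 0.0
time_s: 28.08
tcp_pos: [0.4404, -0.0548, 0.0161]
eef_rot: [-0.001, 0.895, 0.445, -0.001]
force: [0.4, -0.2, 0.0]
width: 0.0951
gripper_force: 0.0
time_s: 28.82
tcp_pos: [0.4412, -0.055, 0.0172]
eef_rot: [0.0, 0.896, 0.444, 0.0]
force: [-0.6, 0.1, 6.1]
width: 0.063
gripper_force: 30.0
t 28.82 tcp [ 0.4412 -0.055   0.0172] yaw 52.7 turn -8.96 total [0.06 0.   0.13] n 1 row [0.06  0.002 0.128] tilt [ 0.001 -0.    -1.   ] j6 0.38
```

```bash
python3 -m creep '[[0,0,0,0,0,0],[0,0,0,0,0,0],[0,0,0,0,0,0],[0,0,-0.8,0,0,0],[0,0,-0.8,0,0,0],[0,0,0,0,0,-1],[0,0,0,0,0,-1],[0,0,0,0,0,-1],[0,0,0,0,0,-1],[0,0,0,0,0,-1],[0,0,0,0,0,-1],[0,0,0,0,0,-1],[0,0,0,0,0,-1],[0,0,0,0,0,-1],[0,0,0,0,0,-0.05],[0,0,0.8,0,0,0],[0,0,0.9,0,0,0],[0,0,0,0,0,0]]' 1
python3 -m creep '[[0,0,0,0,0,0],[0,0,0,0,0,0],[0,0,0,0,0,0],[0,0,0,0,0,0],[0,0,0,0,0,0],[0,0,0,0,0,0]]' -1
python3 -m creep '[[0,0,-1,0,0,0],[0,0,-1,0,0,0],[0,0,-1,0,0,0],[0,0,-1,0,0,0],[0,0,-1,0,0,0],[0,0,-1,0,0,0],[0,0,-1,0,0,0],[0,0,-1,0,0,0],[0,0,0,0,0,0]]'
python3 -c "
from h import *
go(.4925,-.2873,.085,143.2)"
```

```text
time_s: 31.08
tcp_pos: [0.4403, -0.0548, 0.0135]
eef_rot: [-0.001, 0.317, 0.948, -0.0]
force: [-0.6, 0.8, 0.5]
width: 0.0953
gripper_force: 0.0
time_s: 31.82
tcp_pos: [0.4412, -0.055, 0.0147]
eef_rot: [0.0, 0.316, 0.949, -0.0]
force: [0.5, 0.4, 6.0]
width: 0.0635
gripper_force: 30.0
time_s: 32.95
tcp_pos: [0.4414, -0.055, 0.2154]
eef_rot: [0.001, 0.315, 0.949, 0.0]
force: [-0.2, 0.2, -0.7]
width: 0.0634
gripper_force: 30.0
t 32.95 tcp [ 0.4414 -0.055   0.2154] yaw 143.2 turn 0.0 total [-7.2  -6.22  5.22] n 8 row [-0.9   -0.777  0.652] tilt [ 0.003 -0.001 -1.   ] j6 -1.2
```

```bash
python3 -m creep '[[-0.9,-0.78,0,0,0,0],[-0.9,-0.78,0,0,0,0],[-0.9,-0.78,0,0,0,0],[-0.9,-0.78,0,0,0,0],[-0.9,-0.78,0,0,0,0],[-0.9,-0.78,0,0,0,0],[-0.9,-0.78,0,0,0,0],[-0.9,-0.78,0,0,0,0],[0,0,1,0,0,0],[0,0,1,0,0,0],[0,0,1,0,0,0],[0,0,1,0,0,0],[0,0,1,0,0,0],[0,0,0,0,0,0],[0,0,0,0,0,0],[0,0,0,0,0,0]]'
python3 -c "
from h import *
go(.4925,-.2873,.0705,143.2)"
```

```text
time_s: 34.95
tcp_pos: [0.492, -0.2878, 0.0902]
eef_rot: [0.001, 0.315, 0.949, -0.0]
force: [-0.2, 0.2, -1.1]
width: 0.0633
gripper_force: 30.0
t 34.95 tcp [ 0.492  -0.2878  0.0902] yaw 143.2 turn 0.0 total [-0.    0.03  0.79] n 1 row [-0.002  0.028  0.787] tilt [ 0.001 -0.001 -1.   ] j6 -1.57
```

```bash
python3 -m creep '[[0,0.03,0.3,0,0,0],[0,0,0.15,0,0,0],[0,0,0.1,0,0,0],[0,0,0.1,0,0,0],[0,0,0,0,0,0]]'
python3 -m creep '[[0,0,0.1,0,0,0],[0,0,0.1,0,0,0],[0,0,0,0,0,0]]'
```

```text
time_s: 35.58
tcp_pos: [0.4921, -0.287, 0.073]
eef_rot: [-0.0, 0.315, 0.949, 0.0]
force: [0.5, 0.0, -1.2]
width: 0.0635
gripper_force: 30.0
time_s: 35.95
tcp_pos: [0.4924, -0.2872, 0.0705]
eef_rot: [0.001, 0.315, 0.949, -0.0]
force: [-7.3, 4.9, 27.9]
width: 0.0635
gripper_force: 30.0
```

```bash
python3 -m creep '[[0,0,-0.1,0,0,0],[0,0,0,0,0,0],[0,0,0,0,0,0],[0,0,0,0,0,0],[0,0,0,0,0,0]]' 1
python3 -m creep '[[0,0,-1,0,0,0],[0,0,-1,0,0,0],[0,0,-1,0,0,0],[0,0,-1,0,0,0],[0,0,-1,0,0,0],[0,0,-1,0,0,0],[1,1,0,0,0,0],[1,1,0,0,0,0],[1,1,0,0,0,0],[1,1,0,0,0,0],[1,1,0,0,0,0],[1,1,0,0,0,0],[1,1,0,0,0,0],[0,1,0,0,0,0],[0,1,0,0,0,0],[0,0,0,0,0,0]]'
python3 -c "
from h import *
for n in ['scene','top']:
    img,W=cloud(n); 
    cv2.imwrite(f'pics/{n}3.png',cv2.resize(img[150:400,180:420],None,fx=2.4,fy=2.4))
    for k in ((.493,-.2875),): print('yel',circ(W,k,.074,.09,.04))
    print('red',circ(W,(.521,.154),.017,.034),'lid',circ(W,(.545,.0495),.013,.03))
go(.5205,.155,.1,143.2)
"
```

```text
time_s: 36.58
tcp_pos: [0.4922, -0.287, 0.0704]
eef_rot: [-0.0, 0.315, 0.949, 0.0]
force: [0.8, 0.3, 0.5]
width: 0.0951
gripper_force: 0.0
time_s: 38.58
tcp_pos: [0.4871, -0.0012, 0.2204]
eef_rot: [-0.0, 0.315, 0.949, -0.0]
force: [-0.7, -0.4, 0.1]
width: 0.095
gripper_force: 0.0
yel [ 4.919e-01 -2.870e-01  3.320e-02  1.440e+02  7.980e-02]
red [5.260e-01 1.505e-01 3.360e-02 5.400e+01 2.230e-02] lid [5.478e-01 5.030e-02 3.390e-02 2.720e+02 1.860e-02]
yel [ 4.910e-01 -2.865e-01  3.170e-02  7.600e+01  8.060e-02]
red [5.202e-01 1.545e-01 3.200e-02 5.700e+01 2.700e-02] lid None
t 38.67 tcp [ 0.4863 -0.0022  0.2204] yaw 143.3 turn 0.01 total [2.67 5.85 4.82] n 6 row [0.445 0.976 0.803] tilt [-0.001 -0.    -1.   ] j6 -1.07
```

View pics/scene3.png

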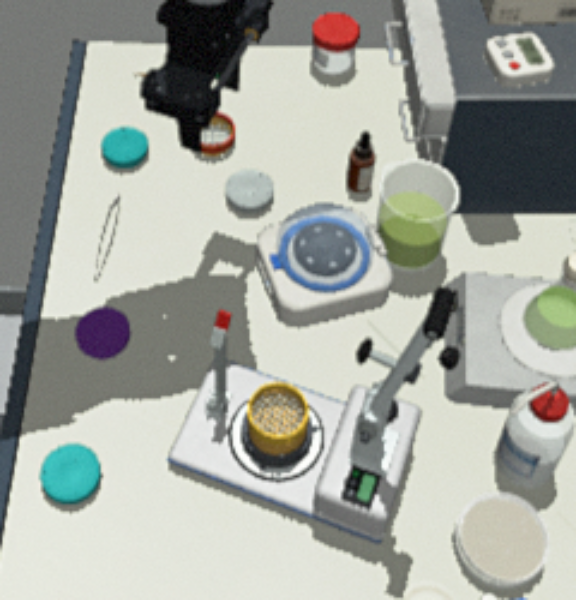

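The yellow sieve sits nested and level at crop (278,415). Red, at crop (215,130), is next, and the lid at (250,190) hasn't moved.

```bash
python3 -m creep '[[0.44,0.97,0,0,0,0],[0.44,0.97,0,0,0,0],[0.44,0.97,0,0,0,0],[0.44,0.97,0,0,0,0],[0.44,0.97,0,0,0,0],[0.44,0.97,0,0,0,0],[0,0,1,0,0,0],[0,0,1,0,0,0],[0,0,1,0,0,0],[0,0,1,0,0,0],[0,0,1,0,0,0],[0,0,0,0,0,0]]'
python3 -c "
from h import *
go(.5203,.1548,.0145,143.2)"
```

```text
time_s: 40.17
tcp_pos: [0.5201, 0.153, 0.0944]
eef_rot: [-0.001, 0.316, 0.949, -0.001]
force: [-0.1, 0.2, 0.9]
width: 0.0953
gripper_force: 0.0
t 40.17 tcp [0.5201 0.153  0.0944] yaw 143.2 turn -0.0 total [0.04 0.06 3.2 ] n 4 row [0.009 0.016 0.799] tilt [-0.003 -0.001 -1.   ] j6 -0.76
```

```bash
python3 -m creep '[[0.03,0.03,0.8,0,0,0],[0,0,0.8,0,0,0],[0,0,0.8,0,0,0],[0,0,0.8,0,0,0],[0,0,0,0,0,0]]'
python3 -m creep '[[0,0,0,0,0,0],[0,0,0,0,0,0],[0,0,0,0,0,0],[0,0,0,0,0,0],[0,0,0,0,0,0],[0,0,0,0,0,0]]' -1
python3 -m creep '[[0,0,0,0,0,0],[0,0,0,0,0,0],[0,0,0,0,0,0],[0,0,-0.8,0,0,0],[0,0,-0.8,0,0,0],[0,0,0,0,0,1],[0,0,0,0,0,1],[0,0,0,0,0,1],[0,0,0,0,0,1],[0,0,0,0,0,1],[0,0,0,0,0,1],[0,0,0,0,0,1],[0,0,0,0,0,1],[0,0,0,0,0,1],[0,0,0,0,0,0],[0,0,0.8,0,0,0],[0,0,0.8,0,0,0],[0,0,0,0,0,0]]' 1
python3 -m creep '[[0,0,0,0,0,0],[0,0,0,0,0,0],[0,0,0,0,0,0],[0,0,0,0,0,0],[0,0,0,0,0,0],[0,0,0,0,0,0]]' -1
python3 -c "
from h import *
go(.5203,.1548,.0145,143.2)"
```

```text
time_s: 40.8
tcp_pos: [0.5207, 0.1546, 0.0157]
eef_rot: [-0.0, 0.316, 0.949, -0.0]
force: [0.2, 0.3, -0.1]
width: 0.0956
gripper_force: 0.0
time_s: 41.55
tcp_pos: [0.521, 0.1551, 0.016]
eef_rot: [0.0, 0.315, 0.949, 0.0]
force: [-0.4, -1.1, 5.4]
width: 0.063
gripper_force: 30.0
time_s: 43.8
tcp_pos: [0.5202, 0.1549, 0.0146]
eef_rot: [-0.0, 0.893, 0.449, -0.001]
force: [0.3, -0.3, 0.2]
width: 0.0947
gripper_force: 0.0
time_s: 44.55
tcp_pos: [0.521, 0.1551, 0.016]
eef_rot: [0.0, 0.894, 0.448, 0.0]
force: [-0.6, -1.1, 6.5]
width: 0.0629
gripper_force: 30.0
t 44.55 tcp [0.521  0.1551 0.016 ] yaw 53.2 turn -9.0 total [ 0.02 -0.03  0.06] n 1 row [ 0.017 -0.026  0.058] tilt [ 0.001 -0.    -1.   ] j6 0.81
```

```bash
python3 -m creep '[[0,0,-1,0,0,0],[0,0,-1,0,0,-1],[0,0,-1,0,0,-1],[0,0,-1,0,0,-1],[0,0,-1,0,0,-1],[0,0,-1,0,0,-1],[0,0,-1,0,0,-1],[0,0,-1,0,0,-1],[0,0,-0.5,0,0,-1],[0,0,0,0,0,-1],[0,0,0,0,0,0]]'
python3 -c "
from h import *
go(.4922,-.2871,.11,143.2)"
```

```text
time_s: 45.92
tcp_pos: [0.5206, 0.1551, 0.2279]
eef_rot: [-0.0, 0.316, 0.949, -0.0]
force: [-0.1, 0.3, -0.4]
width: 0.0628
gripper_force: 30.0
t 45.92 tcp [0.5206 0.1551 0.2279] yaw 143.2 turn -0.0 total [ -9.68 -14.84   4.72] n 15 row [-0.646 -0.99   0.315] tilt [-0. -0. -1.] j6 -0.76
```

```bash
python3 -m creep '[[-0.65,-0.99,0,0,0,0],[-0.65,-0.99,0,0,0,0],[-0.65,-0.99,0,0,0,0],[-0.65,-0.99,0,0,0,0],[-0.65,-0.99,0,0,0,0],[-0.65,-0.99,0,0,0,0],[-0.65,-0.99,0,0,0,0],[-0.65,-0.99,0,0,0,0],[-0.65,-0.99,0,0,0,0],[-0.65,-0.99,0,0,0,0],[-0.65,-0.99,0,0,0,0],[-0.65,-0.99,0,0,0,0],[-0.65,-0.99,0,0,0,0],[-0.65,-0.99,0,0,0,0],[-0.65,-0.99,0.5,0,0,0],[0,0,1,0,0,0],[0,0,1,0,0,0],[0,0,1,0,0,0],[0,0,1,0,0,0],[0,0,0,0,0,0]]'
python3 -m creep '[[0,0,0,0,0,0],[0,0,0,0,0,0]]'
python3 -c "
from h import *
go(.4924,-.2872,.09,143.2)"
```

```text
time_s: 48.42
tcp_pos: [0.493, -0.2877, 0.114]
eef_rot: [-0.002, 0.317, 0.948, 0.001]
force: [-0.9, 0.3, -1.2]
width: 0.0631
gripper_force: 30.0
time_s: 48.68
tcp_pos: [0.4941, -0.2885, 0.1167]
eef_rot: [0.001, 0.316, 0.949, -0.0]
force: [0.1, -0.3, -1.2]
width: 0.0627
gripper_force: 30.0
t 48.67 tcp [ 0.4941 -0.2885  0.1167] yaw 143.2 turn -0.0 total [ 0.09 -0.    1.07] n 2 row [ 0.043 -0.     0.533] tilt [ 0.001 -0.001 -1.   ] j6 -1.57
```

```bash
python3 -m creep '[[0.07,0,0.4,0,0,0],[0,0,0.2,0,0,0],[0,0,0.15,0,0,0],[0,0,0.1,0,0,0],[0,0,0.1,0,0,0],[0,0,0,0,0,0]]'
python3 -m creep '[[0,0,0.08,0,0,0],[0,0,0.08,0,0,0],[0,0,0,0,0,0]]'
```

```text
time_s: 49.42
tcp_pos: [0.4924, -0.2872, 0.0918]
eef_rot: [-0.0, 0.316, 0.949, -0.0]
force: [-0.8, 0.0, -1.0]
width: 0.0627
gripper_force: 30.0
time_s: 49.8
tcp_pos: [0.4927, -0.2874, 0.0898]
eef_rot: [0.001, 0.316, 0.949, -0.0]
force: [-4.1, 3.4, 20.6]
width: 0.063
gripper_force: 30.0
```

```bash
python3 -m creep '[[0,0,-0.1,0,0,0],[0,0,0,0,0,0],[0,0,0,0,0,0],[0,0,0,0,0,0],[0,0,0,0,0,0]]' 1
python3 -m creep '[[0,0,-1,0,0,0],[0,0,-1,0,0,0],[0,0,-1,0,0,0],[0,0,-1,0,0,0],[0,0,-1,0,0,0],[1,1,0,0,0,0],[1,1,0,0,0,0],[1,1,0,0,0,0],[1,1,0,0,0,0],[1,1,0,0,0,0],[1,1,0,0,0,0],[0,0,0,0,0,0]]'
python3 -c "
from h import *
for n in ['scene','top']:
    img,W=cloud(n); 
    cv2.imwrite(f'pics/{n}4.png',cv2.resize(img[150:400,180:420],None,fx=2.4,fy=2.4))
    for k in ((.493,-.2875),): print('red',circ(W,k,.092,.108,.04))
    print('lid',circ(W,(.545,.0495),.013,.03))
go(.545,.0495,.1,143.2)
"
```

```text
time_s: 50.42
tcp_pos: [0.4923, -0.2872, 0.0902]
eef_rot: [-0.0, 0.316, 0.949, 0.0]
force: [0.8, 0.5, -0.2]
width: 0.0951
gripper_force: 0.0
time_s: 51.92
tcp_pos: [0.4616, -0.0756, 0.2155]
eef_rot: [0.0, 0.314, 0.949, 0.0]
force: [-0.6, -0.5, -0.3]
width: 0.0953
gripper_force: 0.0
red [ 4.921e-01 -2.881e-01  3.250e-02  1.490e+02  9.770e-02]
lid [5.445e-01 4.920e-02 3.310e-02 2.710e+02 1.810e-02]
red [ 4.916e-01 -2.870e-01  3.210e-02  7.800e+01  9.920e-02]
lid [5.457e-01 4.980e-02 3.150e-02 2.960e+02 1.990e-02]
t 52.02 tcp [ 0.4622 -0.0773  0.2155] yaw 143.3 turn 0.01 total [0.39 6.04 4.62] n 7 row [0.055 0.863 0.66 ] tilt [ 0. -0. -1.] j6 -1.24
```

View pics/scene4.png

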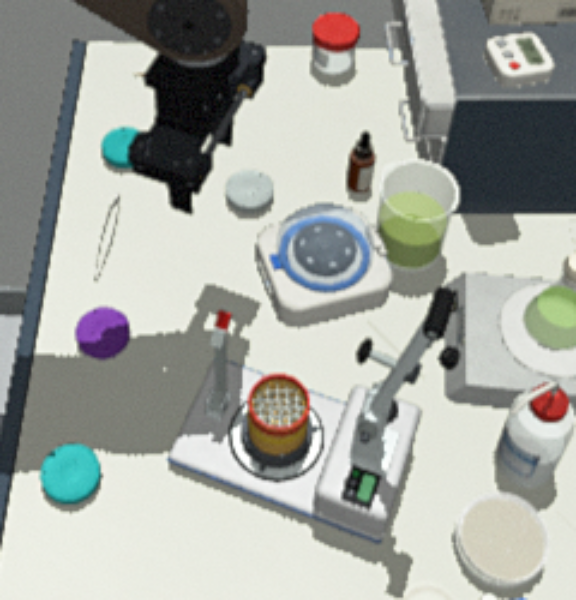

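```bash
python3 -m creep '[[0.06,0.87,0,0,0,0],[0.06,0.87,0,0,0,0],[0.06,0.87,0,0,0,0],[0.06,0.87,0,0,0,0],[0.06,0.87,0,0,0,0],[0.06,0.87,0,0,0,0],[0.06,0.87,0,0,0,0],[0,0,1,0,0,0.65],[0,0,1,0,0,0.65],[0,0,1,0,0,0],[0,0,1,0,0,0],[0,0,1,0,0,0],[0,0,0,0,0,0]]'
python3 -c "
from h import *
go(.545,.0497,.012,130)"
```

```text
time_s: 53.65
tcp_pos: [0.5444, 0.0512, 0.089]
eef_rot: [-0.001, 0.421, 0.907, -0.001]
force: [0.4, 0.6, -0.2]
width: 0.095
gripper_force: 0.0
t 53.65 tcp [0.5444 0.0512 0.089 ] yaw 130.2 turn 0.02 total [-0.06 -0.02  3.08] n 4 row [-0.015 -0.005  0.77 ] tilt [-0.003 -0.    -1.   ] j6 -0.73
```

```bash
python3 -m creep '[[0,0,0.77,0,0,0],[0,0,0.77,0,0,0],[0,0,0.77,0,0,0],[0,0,0.77,0,0,0],[0,0,0,0,0,0]]'
python3 -m creep '[[0,0,0,0,0,0],[0,0,0,0,0,0],[0,0,0,0,0,0],[0,0,0,0,0,0],[0,0,0,0,0,0],[0,0,0,0,0,0]]' -1
python3 -m creep '[[0,0,-1,0,0,0],[0,0,-1,0,0,0],[0,0,-1,0,0,0],[0,0,-1,0,0,0],[0,0,-1,0,0,0],[0,0,0,0,0,0]]'
python3 -c "
from h import *
go(.44,-.054,.014,130)"
```

```text
time_s: 54.28
tcp_pos: [0.545, 0.0511, 0.0133]
eef_rot: [-0.0, 0.421, 0.907, -0.0]
force: [-0.4, -0.0, -0.5]
width: 0.0954
gripper_force: 0.0
time_s: 55.02
tcp_pos: [0.5451, 0.051, 0.0137]
eef_rot: [0.0, 0.421, 0.907, 0.0]
force: [-0.0, 0.2, 6.1]
width: 0.0619
gripper_force: 30.0
time_s: 55.78
tcp_pos: [0.5453, 0.051, 0.1395]
eef_rot: [0.001, 0.421, 0.907, 0.0]
force: [-0.7, 0.4, -1.0]
width: 0.0618
gripper_force: 30.0
t 55.77 tcp [0.5453 0.051  0.1395] yaw 130.2 turn 0.02 total [-0.51 -5.93  5.02] n 6 row [-0.085 -0.988  0.837] tilt [ 0.003 -0.    -1.   ] j6 -0.73
```

```bash
python3 -m creep '[[-0.08,-0.98,0,0,0,0],[-0.08,-0.98,0,0,0,0],[-0.08,-0.98,0,0,0,0],[-0.08,-0.98,0,0,0,0],[-0.08,-0.98,0,0,0,0],[-0.08,-0.98,0,0,0,0],[0,0,1,0,0,0],[0,0,1,0,0,0],[0,0,1,0,0,0],[0,0,1,0,0,0],[0,0,0.5,0,0,0],[0,0,0.3,0,0,0],[0,0,0.2,0,0,0],[0,0,0,0,0,0]]'
python3 -m creep '[[0,0,0,0,0,0],[0,0,0,0,0,0],[0,0,0,0,0,0],[0,0,0,0,0,0],[0,0,-0.8,0,0,0],[0,0,-0.8,0,0,0],[0,0,0,0,0,1],[0,0,0,0,0,1],[0,0,0,0,0,1],[0,0,0,0,0,1],[0,0,0,0,0,1],[0,0,0,0,0,1],[0,0,0,0,0,1],[0,0,0,0,0,1],[0,0,0,0,0,1],[0,0,0,0,0,0],[0,0,0.8,0,0,0],[0,0,0.85,0,0,0],[0,0,0,0,0,0]]' 1
python3 -m creep '[[0,0,0,0,0,0],[0,0,0,0,0,0],[0,0,0,0,0,0],[0,0,0,0,0,0],[0,0,0,0,0,0],[0,0,0,0,0,0]]' -1
python3 -m creep '[[0,0,-1,0,0,0],[0,0,-1,0,0,-1],[0,0,-1,0,0,-1],[0,0,-1,0,0,-1],[0,0,-1,0,0,-1],[0,0,-1,0,0,-1],[0,0,-1,0,0,-1],[0,0,-1,0,0,-1],[0,0,-1,0,0,-1],[0,0,0,0,0,-1],[0,0,0,0,0,-1],[0,0,0,0,0,-0.3],[0,0,0,0,0,0]]'
python3 -c "
from h import *
go(.4924,-.2873,.12,143.2)"
```

```text
time_s: 57.52
tcp_pos: [0.4405, -0.0531, 0.0136]
eef_rot: [0.0, 0.421, 0.907, 0.0]
force: [-0.7, 0.2, -0.9]
width: 0.0619
gripper_force: 30.0
time_s: 59.9
tcp_pos: [0.4397, -0.0529, 0.0113]
eef_rot: [-0.001, 0.938, 0.345, -0.001]
force: [-0.3, -0.5, 0.1]
width: 0.0953
gripper_force: 0.0
time_s: 60.65
tcp_pos: [0.4406, -0.0532, 0.0125]
eef_rot: [0.0, 0.939, 0.344, 0.0]
force: [0.2, -0.7, 5.1]
width: 0.0619
gripper_force: 30.0
time_s: 62.28
tcp_pos: [0.4401, -0.053, 0.237]
eef_rot: [-0.0, 0.316, 0.949, -0.0]
force: [1.1, -0.8, -0.9]
width: 0.0622
gripper_force: 30.0
t 62.27 tcp [ 0.4401 -0.053   0.237 ] yaw 143.2 turn -0.0 total [-7.29 -6.25  4.68] n 8 row [-0.911 -0.781  0.585] tilt [-0.  0. -1.] j6 -1.2
```

```bash
python3 -m creep '[[-0.9,-0.78,0,0,0,0],[-0.9,-0.78,0,0,0,0],[-0.9,-0.78,0,0,0,0],[-0.9,-0.78,0,0,0,0],[-0.9,-0.78,0,0,0,0],[-0.9,-0.78,0,0,0,0],[-0.9,-0.78,0,0,0,0],[-0.9,-0.78,0,0,0,0],[0,0,1,0,0,0],[0,0,1,0,0,0],[0,0,1,0,0,0],[0,0,1,0,0,0],[0,0,0.4,0,0,0],[0,0,0,0,0,0],[0,0,0,0,0,0],[0,0,0,0,0,0]]'
python3 -c "
from h import *
go(.4924,-.2873,.1045,143.2)"
```

```text
time_s: 64.28
tcp_pos: [0.4913, -0.286, 0.1279]
eef_rot: [0.001, 0.316, 0.949, -0.0]
force: [-0.3, 0.5, -1.1]
width: 0.0616
gripper_force: 30.0
t 64.28 tcp [ 0.4913 -0.286   0.1279] yaw 143.2 turn 0.0 total [-0.07 -0.02  0.94] n 1 row [-0.065 -0.017  0.938] tilt [ 0.001 -0.001 -1.   ] j6 -1.57
```

```bash
python3 -m creep '[[-0.06,-0.02,0.4,0,0,0],[0,0,0.2,0,0,0],[0,0,0.1,0,0,0],[0,0,0.1,0,0,0],[0,0,0.05,0,0,0],[0,0,0,0,0,0]]'
python3 -m creep '[[0,0,0.08,0,0,0],[0,0,0.08,0,0,0],[0,0,0,0,0,0]]'
```

```text
time_s: 65.03
tcp_pos: [0.492, -0.2871, 0.1059]
eef_rot: [0.0, 0.315, 0.949, -0.0]
force: [-0.6, 0.7, 0.6]
width: 0.0619
gripper_force: 30.0
time_s: 65.4
tcp_pos: [0.4924, -0.2874, 0.1042]
eef_rot: [0.001, 0.315, 0.949, -0.0]
force: [-5.8, 3.6, 23.9]
width: 0.062
gripper_force: 30.0
```

```bash
python3 -m creep '[[0,0,-0.1,0,0,0],[0,0,0,0,0,0],[0,0,0,0,0,0],[0,0,0,0,0,0],[0,0,0,0,0,0]]' 1
python3 -m creep '[[0,0,-1,0,0,0],[0,0,-1,0,0,0],[0,0,-1,0,0,0],[0,0,-1,0,0,0],[0,0,-1,0,0,0],[0,0,-1,0,0,0],[0,0,-1,0,0,0],[0,0,-1,0,0,0],[0,0,-1,0,0,0],[0,0,-1,0,0,0],[0,0,-1,0,0,0],[0,0,-1,0,0,0],[0,0,0,0,0,0]]'
python3 -c "
from h import *
for n in ['scene','top']:
    img,W=cloud(n); 
    cv2.imwrite(f'pics/{n}5.png',cv2.resize(img[150:400,180:420],None,fx=2.4,fy=2.4))
    print('lid',circ(W,(.4924,-.2873),.103,.122,.04),n)
    m=(np.hypot(W[...,0]-.595,W[...,1]+.364)<.05)&(W[...,2]>.325)&(W[...,2]<.37); p=W[m]; print(len(p)); 
    if len(p)>5: print(p.mean(0),cv2.minAreaRect(p[:,:2].astype(np.float32)))
go(.595,-.364,.4,143.2)
go(.492,-.287,.4,143.2)
"
```

```text
time_s: 66.03
tcp_pos: [0.4919, -0.2871, 0.1042]
eef_rot: [-0.0, 0.316, 0.949, 0.0]
force: [0.8, -0.0, 0.7]
width: 0.0946
gripper_force: 0.0
time_s: 67.65
tcp_pos: [0.4922, -0.2872, 0.4056]
eef_rot: [0.001, 0.315, 0.949, -0.0]
force: [-0.9, 0.7, -1.1]
width: 0.0952
gripper_force: 0.0
lid [ 4.915e-01 -2.880e-01  3.270e-02  5.180e+02  1.102e-01] scene
208
[ 0.5944745  -0.36589427  0.34580293] ((0.5959417819976807, -0.3636011779308319), (0.04597487300634384, 0.018114374950528145), 54.018394470214844)
lid None top
0
t 67.75 tcp [ 0.4918 -0.2869  0.4034] yaw 143.2 turn 0.0 total [-5.15  0.01  0.13] n 6 row [-0.859  0.001  0.022] tilt [-0.001  0.001 -1.   ] j6 -1.57
t 67.75 tcp [ 0.4918 -0.2869  0.4034] yaw 143.2 turn 0.0 total [-0.01  0.    0.13] n 1 row [-0.008  0.003  0.135] tilt [-0.001  0.001 -1.   ] j6 -1.57
```

View pics/scene5.png

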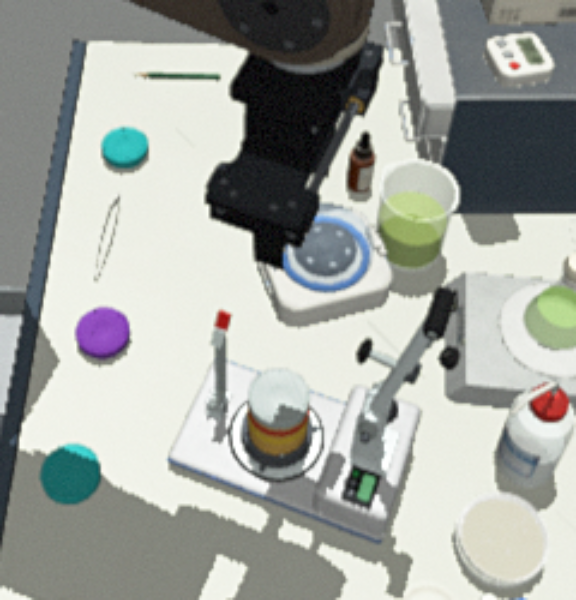

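The lid is nested on the red sieve at crop (278,400). Now I'll pinch the clamp bar by its ends.

```bash
python3 -m creep '[[-0.86,0,0,0,0,0],[-0.86,0,0,0,0,0],[-0.86,0,0,0,0,0],[-0.86,0,0,0,0,0],[-0.86,0,0,0,0,0],[-0.86,0,0,0,0,0],[0,0,0,0,0,0],[0,0,0.9,0,0,0],[0,0,0.9,0,0,0],[0,0,0.9,0,0,0],[0,0,0,0,0,0]]'
python3 -c "
from h import *
go(.5955,-.364,.336,143.4)"
```

```text
time_s: 69.12
tcp_pos: [0.5943, -0.3636, 0.335]
eef_rot: [-0.002, 0.315, 0.949, 0.001]
force: [-0.0, 0.9, 0.6]
width: 0.0948
gripper_force: 0.0
t 69.12 tcp [ 0.5943 -0.3636  0.335 ] yaw 143.2 turn -0.02 total [-0.05  0.01 -0.04] n 1 row [-0.048  0.014 -0.039] tilt [-0.003  0.002 -1.   ] j6 -1.57
```

```bash
python3 -m creep '[[0,0,0,0,0,0],[0,0,0,0,0,0],[0,0,0,0,0,0],[0,0,0,0,0,0],[0,0,0,0,0,0],[0,0,0,0,0,0],[0,0,0,0,0,0],[0,0,0,0,0,0]]' -1
python3 -c "
import numpy as np
a=np.radians(10)-np.linspace(0,1.745,19); x=-(95+197*np.sin(a))/25; z=-(147+197*np.cos(a))/25
print(np.round(np.c_[np.diff(x),np.diff(z)],2).tolist())"
```

```text
time_s: 70.12
tcp_pos: [0.5969, -0.3623, 0.3369]
eef_rot: [0.001, 0.315, 0.949, 0.002]
force: [7.5, 8.4, 0.2]
width: 0.0436
gripper_force: 30.0
[[0.76, -0.1], [0.76, -0.02], [0.76, 0.05], [0.75, 0.13], [0.74, 0.2], [0.72, 0.27], [0.69, 0.34], [0.65, 0.4], [0.61, 0.46], [0.56, 0.52], [0.51, 0.57], [0.45, 0.62], [0.39, 0.66], [0.32, 0.69], [0.25, 0.72], [0.18, 0.74], [0.11, 0.76], [0.04, 0.76]]
```

```bash
python3 -m creep '[[0,0.07,0,0,0,0],[0.76,0,-0.1,0,0,0],[0.76,0,-0.02,0,0,0],[0.76,0,0.05,0,0,0],[0.75,0,0.13,0,0,0],[0.74,0,0.2,0,0,0],[0.72,0,0.27,0,0,0],[0,0,0,0,0,0]]'
```

```text
time_s: 71.12
tcp_pos: [0.5054, -0.2963, 0.3235]
eef_rot: [-0.0, 0.316, 0.949, -0.001]
force: [-0.6, -7.0, -1.0]
width: 0.0437
gripper_force: 30.0
```

```bash
python3 -m creep '[[0.69,-0.03,0.34,0,0,0],[0.65,0,0.4,0,0,0],[0.61,0,0.46,0,0,0],[0.56,0,0.52,0,0,0],[0.51,0,0.57,0,0,0],[0.45,0,0.62,0,0,0],[0,0,0,0,0,0]]'
python3 -c "
from h import *
go(.492,-.287,.4,143.2)"
```

```text
time_s: 72.0
tcp_pos: [0.4354, -0.2459, 0.2506]
eef_rot: [-0.0, 0.315, 0.949, -0.002]
force: [-7.4, -11.2, 2.0]
width: 0.0438
gripper_force: 30.0
t 72.0 tcp [ 0.4354 -0.2459  0.2506] yaw 143.2 turn 0.0 total [-2.8   0.04 -5.98] n 6 row [-0.466  0.007 -0.996] tilt [-0.002 -0.003 -1.   ] j6 -1.57
```

```bash
python3 -m creep '[[0.39,-0.08,0.66,0,0,0],[0.32,-0.01,0.69,0,0,0],[0.25,-0.01,0.72,0,0,0],[0.18,-0.01,0.74,0,0,0],[0,0,0,0,0,0]]'
```

```text
time_s: 72.62
tcp_pos: [0.412, -0.2296, 0.1804]
eef_rot: [-0.0, 0.315, 0.949, -0.0]
force: [0.4, 1.2, 3.0]
width: 0.0433
gripper_force: 30.0
```

```bash
python3 -m creep '[[0.1,0,0.5,0,0,0],[0.05,0,0.5,0,0,0],[0.02,0,0.4,0,0,0],[0,0,0.25,0,0,0],[0,0,0,0,0,0]]'
```

```text
time_s: 73.25
tcp_pos: [0.4091, -0.2275, 0.1401]
eef_rot: [0.001, 0.315, 0.949, -0.0]
force: [-0.0, 0.7, 5.7]
width: 0.0438
gripper_force: 30.0
```

```bash
python3 -m creep '[[0,0,0.06,0,0,0],[0,0,0.06,0,0,0],[0,0,0,0,0,0]]'
python3 -m creep '[[0,0,0.06,0,0,0],[0,0,0,0,0,0]]'
```

```text
time_s: 73.62
tcp_pos: [0.4091, -0.2275, 0.1375]
eef_rot: [0.001, 0.315, 0.949, -0.0]
force: [-0.3, 0.4, 6.2]
width: 0.044
gripper_force: 30.0
time_s: 73.88
tcp_pos: [0.4092, -0.2275, 0.136]
eef_rot: [0.001, 0.315, 0.949, -0.0]
force: [-0.9, -0.3, 5.9]
width: 0.0437
gripper_force: 30.0
```

```bash
python3 -m creep '[[0,0,0.06,0,0,0],[0,0,0.06,0,0,0],[0,0,0,0,0,0]]'; python3 -c "
from h import *
img,W=cloud('scene'); cv2.imwrite('pics/s6.png',cv2.resize(img[220:370,200:400],None,fx=3.5,fy=3.5))"
```

```text
time_s: 74.25
tcp_pos: [0.4095, -0.2278, 0.1348]
eef_rot: [0.002, 0.315, 0.949, -0.001]
force: [-5.6, 4.4, 33.6]
width: 0.0438
gripper_force: 30.0
```

View pics/s6.png

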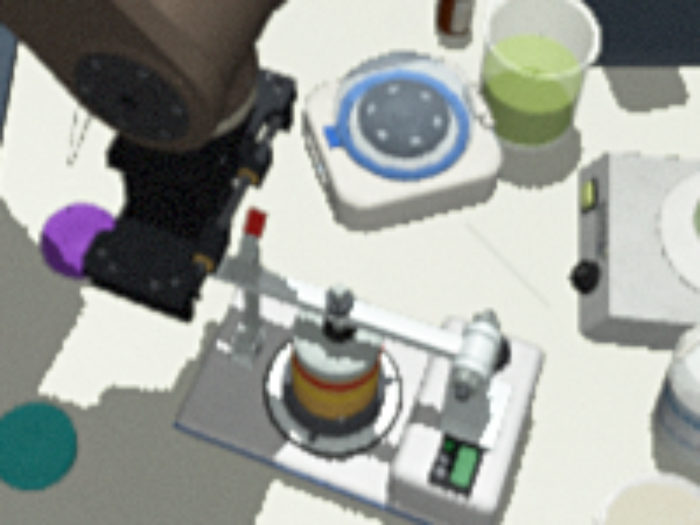

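The arm lies level with its foot on the lid at crop (340,325), and it has hit its stop. I'll ease up to see whether the catch holds it.

```bash
python3 -m creep '[[0,0,-0.1,0,0,0],[0,0,-0.1,0,0,0],[0,0,-0.1,0,0,0],[0,0,0,0,0,0]]'; python3 -m creep '[[0,0,-0.1,0,0,0],[0,0,-0.1,0,0,0],[0,0,0,0,0,0]]'
```

```text
time_s: 74.8
tcp_pos: [0.4093, -0.2276, 0.1407]
eef_rot: [0.001, 0.315, 0.949, -0.001]
force: [0.5, -0.6, 4.8]
width: 0.0442
gripper_force: 30.0
time_s: 75.18
tcp_pos: [0.4092, -0.2275, 0.1439]
eef_rot: [0.0, 0.315, 0.949, -0.0]
force: [6.9, -5.5, -14.8]
width: 0.0434
gripper_force: 30.0
```

The upward pull is resisted by 15 N, so the catch holds. Releasing and retreating.

```bash
python3 -m creep '[[0,0,0.08,0,0,0],[0,0,0,0,0,0]]'; python3 -m creep '[[0,0,0,0,0,0],[0,0,0,0,0,0],[0,0,0,0,0,0],[0,0,0,0,0,0],[0,0,0,0,0,0],[0,0,0,0,0,0]]' 1
python3 -m creep '[[0,0,-0.5,0,0,0],[0,0,-1,0,0,0],[0,0,-1,0,0,0],[0,0,-1,0,0,0],[0,0,-1,0,0,0],[0,0,-1,0,0,0],[0,0,-1,0,0,0],[0,1,0,0,0,0],[0,1,0,0,0,0],[0,1,0,0,0,0],[0,1,0,0,0,0],[0,1,0,0,0,0],[0,1,0,0,0,0],[0,0,0,0,0,0],[0,0,0,0,0,0]]'
python3 -c "
from h import *
img,W=cloud('scene'); cv2.imwrite('pics/s7.png',cv2.resize(img[150:370,180:420],None,fx=2.7,fy=2.7))
print('lid',circ(W,(.4924,-.2873),.1,.118,.034)); find('scene',['clamp_grip','oil_dropper'])
m=(np.hypot(W[...,0]-.411,W[...,1]+.2275)<.03)&(W[...,2]>.1)&(W[...,2]<.3); print('bar',np.percentile(W[m],[5,50,95],axis=0).round(3))"
```

```text
time_s: 75.42
tcp_pos: [0.4093, -0.2276, 0.1429]
eef_rot: [0.001, 0.315, 0.949, -0.0]
force: [2.8, -4.1, 5.2]
width: 0.0438
gripper_force: 30.0
time_s: 76.18
tcp_pos: [0.4086, -0.2269, 0.1424]
eef_rot: [-0.0, 0.316, 0.949, -0.0]
force: [0.1, 0.0, -0.3]
width: 0.094
gripper_force: 0.0
time_s: 78.05
tcp_pos: [0.498, -0.1071, 0.3053]
eef_rot: [0.0, 0.315, 0.949, -0.0]
force: [-0.2, -0.8, -0.5]
width: 0.0948
gripper_force: 0.0
lid [ 4.902e-01 -2.895e-01  3.090e-02  3.360e+02  1.100e-01]
scene clamp_grip [ 0.486 -0.286  0.152] 0.97
scene oil_dropper [0.687 0.027 0.054] 0.8
bar [[ 0.395 -0.248  0.145]
 [ 0.415 -0.238  0.154]
 [ 0.436 -0.215  0.163]]
```

View pics/s7.png

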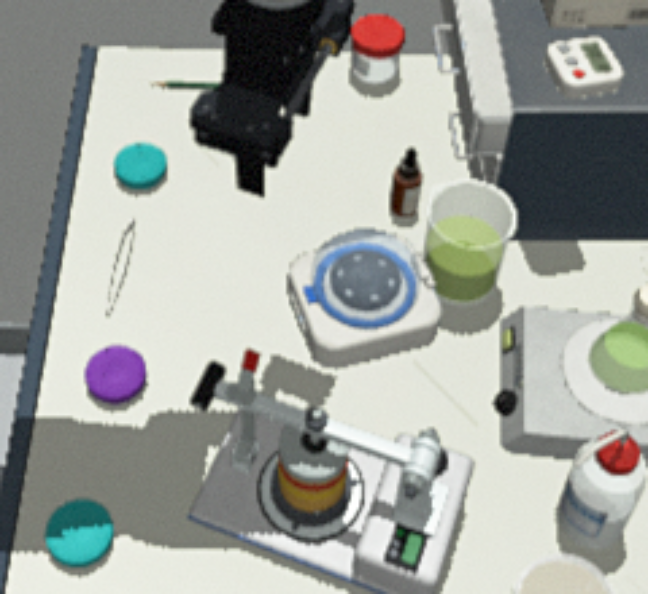

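The clamp arm stays level by itself under the catch (tab at 250,360), the foot is on the lid (315,430), and the bottle is standing (407,190). Handing in.

```bash
python3 -c "
from h import *
print(r.hand_in())"
```

```text
the job is handed in; nothing more can be done
None
```

The job is handed in at about 78 s: the pan is home in the collar, with the yellow sieve, red sieve and lid nested on it (blue and green were not on the bench), the clamp is held on the lid by its catch alone, and the dropper bottle is still standing.

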